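# Slide the scored plasterboard strip to the slab's edge and pin it for snapping

## Robot

A 6-joint arm with a two-finger parallel gripper is mounted at the origin on the work surface. World frame = base frame: x ahead of the robot, y to its left, z up, the work surface at z = 0. Lengths are in m, angles in rad, forces in N, time in s.
With the tool pointing down it reaches from about 0.375 to 0.975 m from the base axis. Payload 3.8 kg.
Tool frame: the origin (TCP) lies on the centre line of the jaws, within the pads' length; the fingertips stand 17 mm ahead of it and the grasp point (between the pads) lies 2 mm behind it; z points along the fingers, y is the line along which they close (so a half turn about z gives the same grasp; the last joint's range is limited). The gripper opens to 88 mm and grips with 3 to 60 N. Pads are 18 mm wide; open, the fingers measure 123 mm over their backs; the gripper's body (75 mm by 187 mm) begins 45 mm behind the grasp point.
Start: joints at [-1.178, 0.264, 1.604, -0, 1.274, -0.037], TCP at [0.281, -0.614, 0.256] pointing down, gripper open.
Joint ranges: [-2.63, 2.63], [-0.94, 2.18], [0.31, 2.57], [-1.31, 4.45], [0, 2.66], [-2.55, 2.55]. Speed limits (rad/s): [2.57, 2.57, 3.14, 3.14, 3.14, 3.14].

## Interface

Orientations are given as a rotation vector (axis times angle).
In Python, from rig import * gives the robot as it stands.
- The arm moves only by the tool drive_tool, never from a script. Its argument "motion" is a list that holds one entry, the list of rows, each a list of 6 numbers: the shift along the world's x, y, z in cm, then the turn, a rotation vector about the world's x, y, z in degrees. A call has 1 to 10 rows; each row is the pose to reach, as a shift and turn from the pose commanded when the call began; what a row does not reach only later rows make up. A row lasts 1/8 s, in which the tool goes at most 62.5 mm and 10.7 degrees, less where a joint would pass 70% of its speed; a pose out of reach is approached as far as the arm can. A call with a gripper value outside its range is refused whole. "jaw" is the opening, from 0 (shut) to 1 (fully open), set as the call begins (left out, the last holds). The fingers move at their own pace and stop on an object; the grip force is fixed at half the most. Time passes only in rows, so rows that repeat a pose let the fingers close. It gives the time, the measured TCP pose, the force, the opening and the grip force at its end, in the units of the state.
- state(): the state, without advancing time (a new reading comes with each control period).
- snapshot(name): name is "scene" or "top" or "wrist"; returns the picture (480x640x3 uint8, red, green, blue); there is no depth.
- camera_model(name): a dict with "fx", "fy", "cx", "cy" (pixels), "pose" (4x4, takes a point from camera to world coordinates); the wrist camera has in their place "tool_from_camera" (4x4, takes a point from camera to tool coordinates, whose origin is the TCP and whose axes are the flange's). Camera axes: x right, y up, looking along -z (the intrinsics and any distortion apply to the point x, -y, -z); pixel columns grow to the right and rows downward; lengths in m; the calibration is good to about 2 mm. The wrist camera is an equidistant fisheye: a pixel r from the principal point sees the ray r / f radians off the axis. A picture is of the moment at which its call begins: read the wrist's pose just before it. camera_model takes no time and is no camera call.
- close_job(): hands the job in; it is judged then, once.
The state is a dict: "time_s": time; "qpos": joint angles; "qvel": joint speeds; "effort": joint torques, N m; "tcp_pos": TCP position; "tcp_rot": TCP orientation; "wrist_force": force on the tool from outside, world axes, zero at the start; "moment": the same for the moment, N m; "opening": opening from 0.0 (shut) to 1.0 (fully open); "grip_force": force on a finger pad.
Only numpy, scipy, OpenCV 4.12 (cv2) and the standard library are available. Lean on these libraries where they do the work, as an engineer would, in place of code of your own. Each camera call takes 0.05 s, during which the arm holds its last target. There are 200 camera calls.

## Task

Push the long plasterboard strip with your fingertips towards the left-hand edge of the granite slab (left as seen from the robot) until its scored dark line lies right along that edge and the 50 mm end beyond the line juts out square over it, ready to be snapped off. Then press the strip down onto the slab with your fingertips, on the slab side of the line and without crushing it, and finish while still holding it down. Only slide it, never pick it up or tip it, and leave everything else where it is.

Things in the scene. Friction and masses are not known exactly. Their poses are not given: they have to be found in the camera images.
- slab: Fixed speckled grey granite slab, 380 mm (its x) by 500 mm (its y), 30 mm thick, lying on two timber bearers on the bench; its top is flat and 60 mm above the bench. Origin: centre of its plan, at bench height. Its y axis points to its left-hand edge (left seen from the robot), its z up. Place and yaw vary. Stuck flat splashes of dry plaster on it are under 1 mm thick.
- slab_edge (a point): Middle of the slab's left-hand top edge, 250 mm along the slab's +y from its centre, 60 mm above the bench. Same axes as the slab: the edge runs along x, y points out over the drop.
- strip: Loose flat strip of plasterboard with off-white paper face, 100 mm wide (its x), 240 mm long (its y), 10 mm thick, about 0.2 kg, lying flat on the slab, some degrees askew. Friction on the stone about 0.6. Origin: centre of its underside. Its +y end is the one to be snapped off. It is crushed by a force over 60 N.
- strip_line (a point): Middle of the dark line, scored and pencilled, 4 mm wide, that runs square across the whole top face of the strip, 50 mm from its +y end and 70 mm from the strip's centre, at the top face (10 mm above the slab). Same axes as the strip.
- strip_tail (a point): Middle of the top rim of the strip's other end (its -y end), 120 mm from the strip's centre. Same axes as the strip.
- timber: Loose softwood block lying on the slab near its right-hand end, 150 x 50 mm, 28 mm high, long side along its x. Origin: centre of the underside. Not to be disturbed.
- offcut: Loose small plasterboard offcut without a line, 45 mm (x) by 90 mm (y), 10 mm thick, on the slab towards its far left corner. Origin: centre of the underside. Not to be disturbed.
- knife: Loose grey utility knife, 26 mm (x) by about 150 mm (y), 21 mm high, on the slab towards its near left corner. Origin: middle of the underside. Not to be disturbed.
- bowl: Loose black rubber mixing bowl on the bench beside the slab, 130 mm across, 75 mm high. Origin: centre of the underside. Not to be disturbed.
- jar: Loose amber glass jar with a steel lid on the bench beside the slab, 72 mm across, 100 mm high. Origin: centre of the underside. Not to be disturbed.
- tube: Loose white adhesive tube with a red cap lying on the bench beside the slab, 46 mm wide, 180 mm long along its x, 25 mm high. Origin: underside, middle of the tube. Not to be disturbed.
- scraper: Loose flat spatula lying on the bench beside the slab, long along its x. Not to be disturbed.

How it is judged:
By the outcome, as a careful person would: the job done as asked, in the order asked, and still so for the second after the job is handed in, while the arm keeps its last pose, push and grip.
It also fails if it takes over 67 s, if anything falls off the work surface, if the arm or the gripper's body presses on something with over 40 N, if the wrist force passes 120 N, or if a joint passes its speed limit or range.

## Working session

There is one attempt and no reset: what is moved stays moved. The work goes in short steps, Python scripts to look and compute and a tool call to move; the robot and the scene stay as the last step left them, time stands still between calls to the robot, and variables do not carry over. Pictures are saved under pics/ and viewed, at most 10 in all, crops included, and the job is handed in when it is done.

Besides the shell and the picture viewer there is one more tool, called after ">>>" as a command line: name --argument value ..., lists and objects as JSON in quotes. drive_tool: Moves the arm, as the interface text tells. Its arguments: {"type":"object","properties":{"motion":{"type":"array"},"jaw":{"type":"number"}},"required":["motion"]}

```bash
mkdir -p pics
python3 - <<'E'
from rig import *
import cv2,numpy as np
s=state();print(s['time_s'],s['tcp_pos'],s['tcp_rot'],s['wrist_force'],s['opening'])
for n in ("top","scene"):
    cv2.imwrite(f"pics/{n}0.png",snapshot(n)[:,:,::-1]); c=camera_model(n); print(n,c)
print(camera_model("wrist"))
E
```

```text
0.0 [ 0.28099215 -0.61298924  0.25438965] [-3.06717345e+00 -6.69475677e-01  6.28963445e-04] [ 0.29369302 -0.42134997  0.23606297] 0.9993489774911675
top {'fx': 576.4112882990621, 'fy': 576.4112882990621, 'cx': 329.2216733704011, 'cy': 235.18711689241906, 'pose': array([[ 0.01648586,  0.98783426, -0.15463407,  0.26232034],
       [-0.9998561 ,  0.01566893, -0.00650037, -0.0335422 ],
       [-0.00399834,  0.15471899,  0.98795043,  1.90946734],
       [ 0.        ,  0.        ,  0.        ,  1.        ]])}
scene {'fx': 447.9157550175556, 'fy': 447.9157550175556, 'cx': 330.74387505332083, 'cy': 246.47308686104589, 'pose': array([[-0.83665345, -0.43710383,  0.33007765,  0.94073881],
       [ 0.54766916, -0.65841962,  0.51627715,  0.62628267],
       [-0.00833712,  0.6127184 ,  0.79025733,  1.06471   ],
       [ 0.        ,  0.        ,  0.        ,  1.        ]])}
{'fx': 371.64829954431775, 'fy': 371.64829954431775, 'cx': 325.42362752382667, 'cy': 241.6279521567594, 'tool_from_camera': array([[ 1.67619531e-04,  9.65672555e-01,  2.59762369e-01,
         6.71281078e-02],
       [ 9.99999800e-01, -3.20433017e-04,  5.45936940e-04,
        -1.00091083e-04],
       [ 6.10432760e-04,  2.59762225e-01, -9.65672415e-01,
        -1.30140015e-01],
       [ 0.00000000e+00,  0.00000000e+00,  0.00000000e+00,
         1.00000000e+00]])}
```

View pics/top0.png

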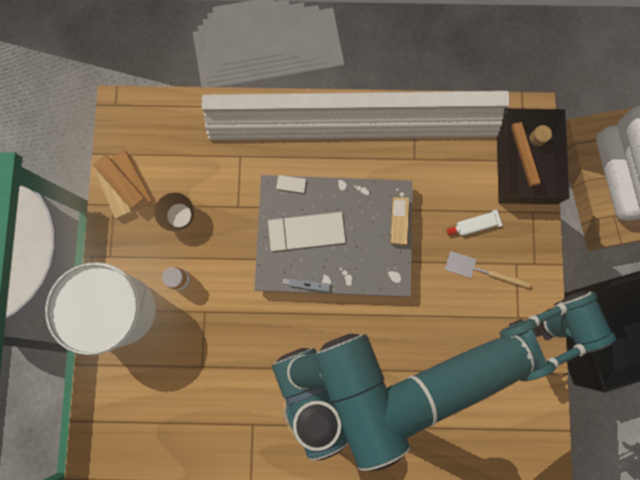

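View pics/scene0.png

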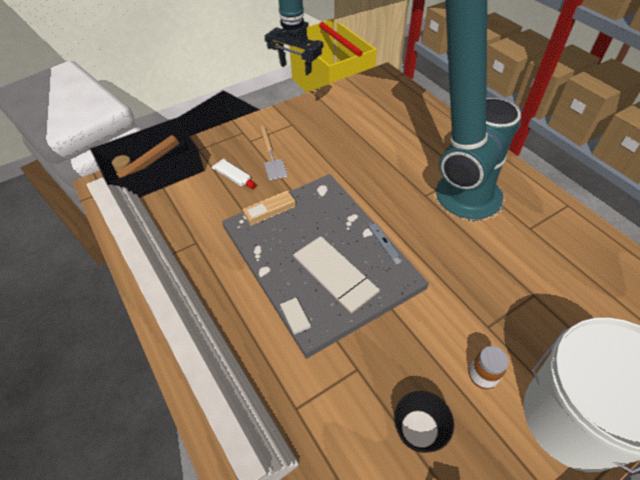

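The top view shows the slab at about (256–412, 177–297). The strip is at (268–345, 212–251) with its line near column 284. The knife, offcut and timber are clear of it. Next, an enlarged crop.

Run:
```python
import cv2
i=cv2.imread("pics/top0.png")[165:305,245:425]
cv2.imwrite("pics/c1.png",cv2.resize(i,None,fx=4,fy=4,interpolation=cv2.INTER_CUBIC))
```

```text
(no output)
```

View pics/c1.png

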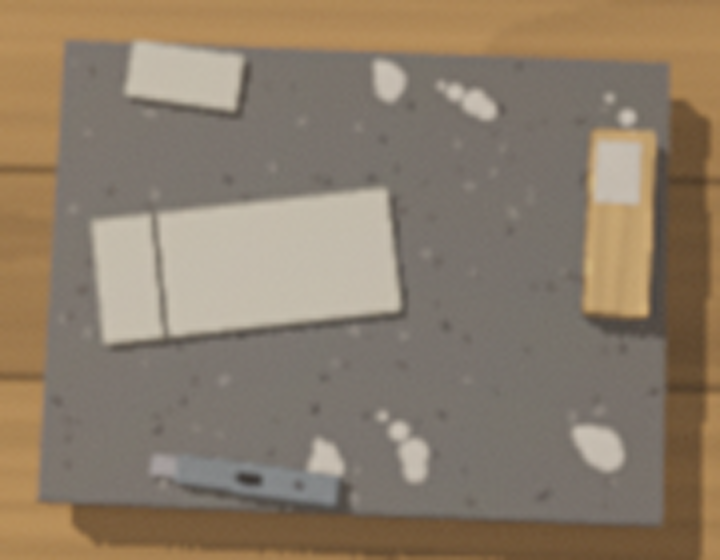

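```bash
cat > h.py <<'E'
import numpy as np
from rig import *
def topxyz(px,z,name="top"):
    c=camera_model(name);P=c['pose'];px=np.atleast_2d(px).astype(float)
    d=np.c_[(px[:,0]-c['cx'])/c['fx'],-(px[:,1]-c['cy'])/c['fy'],-np.ones(len(px))]@P[:3,:3].T
    return P[:3,3]+d*((z-P[2,3])/d[:,2])[:,None]
def crop(px,x0=245,y0=165,k=4): return (np.array(px,float)+.5)/k-.5+[x0,y0]
def wristxyz(px,z,s):
    from scipy.spatial.transform import Rotation as R
    c=camera_model("wrist");px=np.atleast_2d(px).astype(float)
    u=(px-[c['cx'],c['cy']])/c['fx'];r=np.hypot(*u.T)[:,None]
    d=np.c_[np.sin(r)*u/np.maximum(r,1e-9)*[1,-1],-np.cos(r)]
    T=c['tool_from_camera'];Rt=R.from_rotvec(s['tcp_rot']).as_matrix()
    o=Rt@T[:3,3]+s['tcp_pos'];d=d@T[:3,:3].T@Rt.T
    return o+d*((z-o[2])/d[:,2])[:,None]
def wristpx(X,s):
    from scipy.spatial.transform import Rotation as R
    c=camera_model("wrist");T=c['tool_from_camera'];Rt=R.from_rotvec(s['tcp_rot']).as_matrix()
    p=((np.atleast_2d(X)-s['tcp_pos'])@Rt-T[:3,3])@T[:3,:3]
    v=p*[1,-1,-1];th=np.arctan2(np.hypot(v[:,0],v[:,1]),v[:,2]);n=np.hypot(v[:,0],v[:,1])
    return np.c_[c['cx']+c['fx']*th*v[:,0]/n,c['cy']+c['fx']*th*v[:,1]/n]
E
python3 - <<'E'
from h import *
np.set_printoptions(precision=4,suppress=True)
sl=topxyz(crop([[65,41],[669,63],[662,524],[39,502]]),.06)
st=topxyz(crop([[91,219],[103,346],[402,313],[387,187],[154,212],[167,338]]),.07)
print(sl);print(st)
for a in (sl,st[:4]): print(np.linalg.norm(a-np.roll(a,-1,0),axis=1))
print("slab yaw edges (x dir)",np.degrees(np.arctan2(*(sl[0]-sl[3])[[1,0]])),np.degrees(np.arctan2(*(sl[1]-sl[2])[[1,0]])),"ydir",np.degrees(np.arctan2(*(sl[0]-sl[1])[[0,1]])),np.degrees(np.arctan2(*(sl[3]-sl[2])[[0,1]])))
print("strip ydir",[np.degrees(np.arctan2(*(st[a]-st[b])[[0,1]])) for a,b in((0,3),(1,2))],"xdir",[np.degrees(np.arctan2(*(st[a]-st[b])[[1,0]])) for a,b in((0,1),(3,2),(4,5))])
print("edge mid",(sl[0]+sl[3])/2,"line mid",(st[4]+st[5])/2,"tail",(st[2]+st[3])/2)
E
```

```text
[[ 0.7499  0.2077  0.06  ]
 [ 0.7389 -0.2907  0.06  ]
 [ 0.3606 -0.2829  0.06  ]
 [ 0.37    0.2153  0.06  ]]
[[ 0.599   0.1801  0.07  ]
 [ 0.4953  0.167   0.07  ]
 [ 0.526  -0.0731  0.07  ]
 [ 0.6292 -0.0597  0.07  ]
 [ 0.6056  0.1292  0.07  ]
 [ 0.5026  0.1157  0.07  ]]
[0.4985 0.3784 0.4983 0.3799]
[0.1045 0.2421 0.1041 0.2417]
slab yaw edges (x dir) -1.1446516356146632 -1.1711441795241548 ydir 1.260153982877258 1.0837087953951177
strip ydir [np.float64(-7.182902689839776), np.float64(-7.271002138573824)] xdir [np.float64(7.1987091137229235), np.float64(7.42404549310369), np.float64(7.439625394009822)]
edge mid [0.5599 0.2115 0.06  ] line mid [0.5541 0.1224 0.07  ] tail [ 0.5776 -0.0664  0.07  ]
```

>>> drive_tool --motion '[[[30,51,-4,0,0,72],[30,51,-4,0,0,72],[30,51,-4,0,0,72],[30,51,-4,0,0,72],[30,51,-4,0,0,72],[30,51,-4,0,0,72],[30,51,-4,0,0,72],[30,51,-4,0,0,72],[30,51,-4,0,0,72],[30,51,-4,0,0,72]]]' --jaw 0.55

```text
time_s: 1.35
tcp_pos: [0.5819, -0.1005, 0.2149]
tcp_rot: [-2.085, -2.348, 0.0]
wrist_force: [-0.0, -1.1, 0.4]
opening: 0.548
grip_force: 0.0
```

Run:
```python
from h import *
import cv2
s=state();print(s['tcp_pos'],s['tcp_rot'])
from scipy.spatial.transform import Rotation as R
print(R.from_rotvec(s['tcp_rot']).as_matrix())
i=snapshot("wrist");cv2.imwrite("pics/w1.png",i[:,:,::-1])
# predicted pixels for strip corners, line ends and slab edge from the top view
print(wristpx([[.599,.1801,.07],[.4953,.167,.07],[.526,-.0731,.07],[.6292,-.0597,.07],[.6056,.1292,.07],[.5026,.1157,.07],[.56,.2115,.06]],s).round(1))
```

```text
[ 0.58194922 -0.10053989  0.21492797] [-2.08542064e+00 -2.34805624e+00  8.86426196e-05]
[[-1.18063698e-01  9.93005615e-01 -9.01218808e-04]
 [ 9.93005680e-01  1.18064363e-01  7.24912416e-04]
 [ 8.26243924e-04 -8.09329555e-04 -9.99999331e-01]]
[[ 386.6  -95.3]
 [ 258.1  -94.1]
 [ 255.3  189.2]
 [ 393.8  187.8]
 [ 390.1  -47.3]
 [ 256.4  -45.7]
 [ 342.5 -119.8]]
```

View pics/w1.png

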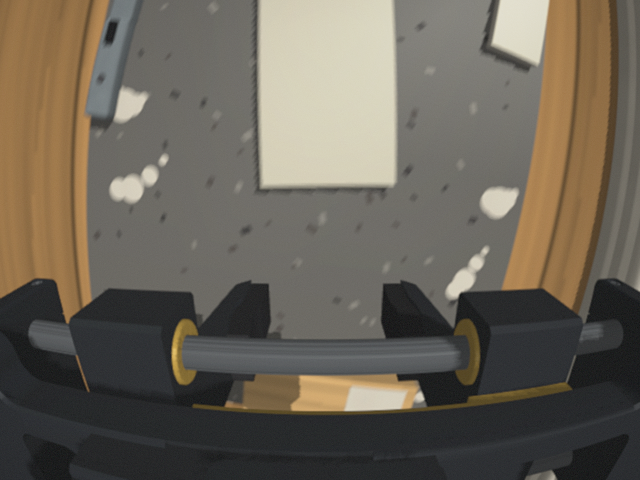

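The wrist view puts the tail at (259,188)–(396,186). That is within 2 mm of where the top view predicted it, squarely ahead of the fingers. I'll descend behind it.

>>> drive_tool --motion '[[[0,0,-6,0,0,0.5],[0,0,-11,0,0,0.5],[0,0,-12.5,0,0,0.5],[0,0,-13.4,0,0,0.5],[0,0,-13.4,0,0,0.5]]]'

```text
time_s: 2.02
tcp_pos: [0.5822, -0.1041, 0.0828]
tcp_rot: [2.079, 2.354, 0.001]
wrist_force: [-0.1, -0.6, 0.7]
opening: 0.547
grip_force: 0.0
```

>>> drive_tool --motion '[[[-0.1,1.2,-0.2,0,0,0],[-0.25,2.4,-0.2,0,0,0],[-0.3,2.9,-0.2,0,0,0],[-0.45,3.5,-0.2,0,0,-0.6],[-0.6,4.1,-0.2,0,0,-1.2],[-0.8,4.6,-0.2,0,0,-1.7],[-1.0,5.1,-0.2,0,0,-2.1],[-1.15,5.6,-0.2,0,0,-2.6],[-1.3,6.1,-0.2,0,0,-3.1],[-1.5,6.7,-0.2,0,0,-3.7]]]'

```text
time_s: 3.28
tcp_pos: [0.5661, -0.0363, 0.0797]
tcp_rot: [-2.155, -2.286, 0.0]
wrist_force: [0.2, -2.4, 1.5]
opening: 0.55
grip_force: 1.2
```

Run:
```python
from h import *
import cv2
s=state();print(s['tcp_pos'],s['tcp_rot'],s['wrist_force'])
from scipy.spatial.transform import Rotation as R
x=R.from_rotvec(s['tcp_rot']).as_matrix()[:,0];print("yaw",np.degrees(np.arctan2(-x[0],x[1])))
w=snapshot("wrist")[:,:,::-1];t=snapshot("top")[:,:,::-1]
np.save("s2.npy",np.r_[s['tcp_pos'],s['tcp_rot']])
t=cv2.resize(np.ascontiguousarray(t[165:305,245:425]),(360,280),interpolation=cv2.INTER_CUBIC)
w=np.ascontiguousarray(w[:,120:520]);o=np.zeros((480,760,3),np.uint8);o[:,:400]=w;o[:280,400:]=t
cv2.imwrite("pics/p2.png",o)
```

```text
[ 0.56609324 -0.03631557  0.07965948] [-2.15497525e+00 -2.28585290e+00  1.64458831e-04] [ 0.18009939 -2.42084895  1.52083963]
yaw 3.3762022861761363
```

View pics/p2.png

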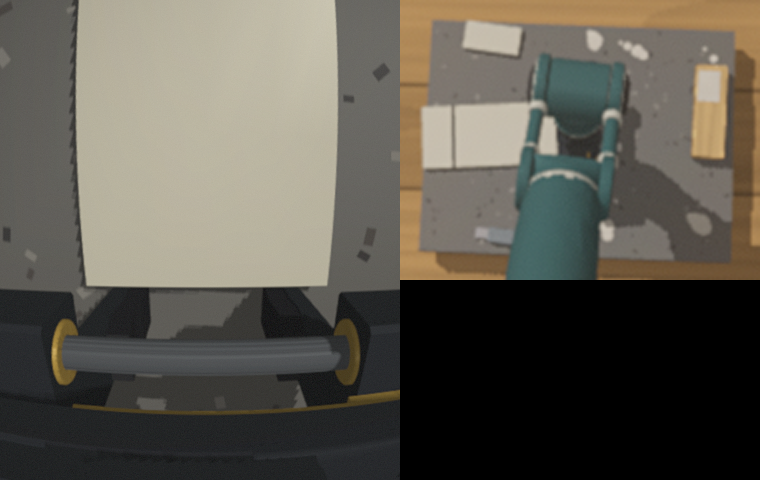

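The strip sits square against both fingertips and is turning with them. In the top view its line still lies inboard of the edge, at crop column 452. I'll keep pushing.

>>> drive_tool --motion '[[[-0.15,0.5,0,0,0,-0.5],[-0.3,1.0,0,0,0,-1.0],[-0.45,1.5,0,0,0,-1.5],[-0.55,1.9,0,0,0,-2.0],[-0.65,2.3,0,0,0,-2.5],[-0.75,2.7,0,0,0,-3.0],[-0.85,3.1,0,0,0,-3.5],[-0.95,3.5,0,0,0,-4.0],[-1.0,3.8,0,0,0,-4.5],[-1.0,3.8,0,0,0,-4.5]]]'

```text
time_s: 4.62
tcp_pos: [0.5563, 0.0018, 0.0798]
tcp_rot: [-2.242, -2.2, -0.001]
wrist_force: [-0.1, 0.9, -0.2]
opening: 0.551
grip_force: 0.0
```

Run:
```python
from h import *
import cv2
s=state();print(s['tcp_pos'],s['tcp_rot'],s['wrist_force'])
from scipy.spatial.transform import Rotation as R
x=R.from_rotvec(s['tcp_rot']).as_matrix()[:,0];print("yaw",np.degrees(np.arctan2(-x[0],x[1])))
t=np.mean([snapshot("top").astype(float) for _ in range(4)],0)[:,:,::-1]
c=snapshot("scene")[:,:,::-1]
a=cv2.resize(np.ascontiguousarray(t[195:280,235:325]).astype(np.float32),None,fx=5,fy=5,interpolation=cv2.INTER_CUBIC)
b=cv2.resize(np.ascontiguousarray(c[220:370,270:440]),None,fx=2,fy=2,interpolation=cv2.INTER_CUBIC)
o=np.zeros((430,790,3));o[:425,:450]=a;o[:300,450:]=b
cv2.imwrite("pics/p3.png",np.clip(o,0,255))
```

```text
[0.55634717 0.00178378 0.07982089] [-2.24210654e+00 -2.20047649e+00 -6.60944826e-04] [-0.09122048  0.90993914 -0.19003981]
yaw -1.0737676418136917[ WARN:0@1.755] global loadsave.cpp:1063 imwrite_ Unsupported depth image for selected encoder is fallbacked to CV_8U.
```

View pics/p3.png

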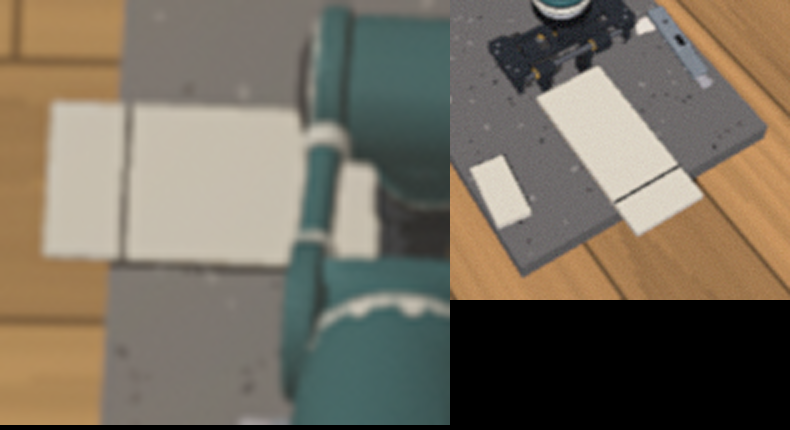

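In the top view the line runs (128,104)–(123,260) and the slab edge (124,10)–(101,425). That leaves several mm to go, and the two are nearly parallel.

Run:
```python
from h import *
np.set_printoptions(precision=4,suppress=True)
k=lambda p,z:topxyz(crop(p,235,195,5),z)
e=k([[124.5,5],[101,423]],.06);l=k([[128,104],[123,260]],.07);n=k([[50,100],[43,256]],.07);sd=k([[50,100],[298,109],[43,256],[290,267]],.07)
c=lambda p,z:topxyz(crop(np.array(p)-[450,0],270,220,2),z,"scene")
e2=c([[524,276],[766,132]],.06);l2=c([[615,202],[677,168]],.07);n2=c([[640,235],[702,196]],.07)
for E,L,N in((e,l,n),(e2,l2,n2)):
    d=E[1]-E[0];d=d/np.linalg.norm(d);nn=np.array([-d[1],d[0],0]);nn*=np.sign(nn[1])
    print("line behind edge mm",((E[0]-L)@nn)*1e3,"end beyond",((N-E[0])@nn)*1e3,E[:,:2].ravel(),L[:,:2].ravel(),np.linalg.norm(L[0]-L[1]))
print(np.degrees(np.arctan2(*(sd[0]-sd[1])[:2])),np.degrees(np.arctan2(*(sd[2]-sd[3])[:2])))
# image-based: ridge detection of line & edge in top view
import cv2
t=np.mean([snapshot("top").astype(float) for _ in range(8)],0).mean(2)
for r in (217,220,224,228,232,236,240,244): 
    row=t[r,250:270];i=np.argmin(row[4:16])+4;a,b,cc=row[i-1:i+2];print(r,250+i+.5*(a-cc)/(a-2*b+cc),end=' | ')
print()
for r in (204,207,210,213,252,256,260,264,268,272):
    row=cv2.GaussianBlur(t[r-1:r+2,245:275],(1,3),0).mean(0)[None][0];full=snapshot("top")[r,245:275].astype(float) if 0 else row
    print(r,np.round(row[5:20]).astype(int))
```

```text
line behind edge mm [7.2506 9.6299] end beyond [43.5918 42.0711] [0.6798 0.2098 0.405  0.2152] [0.6117 0.2039 0.5094 0.2035] 0.10230151028731158
line behind edge mm [18.463  15.6812] end beyond [35.0968 33.6061] [0.7523 0.2188 0.3789 0.2225] [0.6088 0.2018 0.5149 0.2055] 0.09394281358713487
1.2120757475743011 1.6562279562980087
217 260.27591706539073 | 220 260.1689536878216 | 224 260.0302835051546 | 228 259.8914863921842 | 232 259.56048387096774 | 236 259.2721036585366 | 240 259.11785714285713 | 244 259.01300665456745 | 
204 [131 131 132 131 131 131 132 132 130 125 120 119 118 119 119]
207 [105 106 106 106 107 106 106 107 110 115 119 119 119 119 119]
210 [127 127 127 127 127 127 127 127 126 122 119 119 119 119 119]
213 [125 125 124 125 124 124 124 124 124 120 118 118 119 118 119]
252 [121 121 121 121 121 121 121 119 119 119 119 119 119 119 119]
256 [119 119 120 119 120 120 120 119 119 119 118 119 118 118 118]
260 [117 117 116 117 116 118 118 118 119 118 118 118 118 118 118]
264 [135 135 134 135 135 131 121 115 109 107 113 118 118 118 118]
268 [138 138 138 138 137 131 120 118 118 118 116 115 116 118 117]
272 [131 131 132 131 130 125 119 118 118 118 118 116 115 116 117]
```

The line needs roughly 8 mm more and is parallel to the edge within about 0.4°. I'll push 5 mm, then back off and look from close up.

>>> drive_tool --motion '[[[0.0,0.2,0,0,0,0],[0.0,0.4,0,0,0,0],[0.0,0.5,0,0,0,0],[0.0,0.5,0,0,0,0],[0,-1.0,0,0,0,0],[0,-1.5,2,0,0,0],[0,-1.5,7,0,0,0],[0,4,10,0,0,0],[0,10,10,0,0,0],[0,16,10,0,0,0]]]'

```text
time_s: 6.52
tcp_pos: [0.557, 0.1621, 0.1809]
tcp_rot: [2.243, 2.198, 0.003]
wrist_force: [0.6, -0.9, -0.1]
opening: 0.549
grip_force: 0.0
```

>>> drive_tool --motion '[[[0,0,0,0,0,0],[0,0,0,0,0,0],[0,0,0,0,0,0]]]'

```text
time_s: 6.9
tcp_pos: [0.5563, 0.1598, 0.1795]
tcp_rot: [-2.244, -2.199, 0.001]
wrist_force: [-0.6, -1.0, -1.0]
opening: 0.555
grip_force: 0.0
```

Run:
```python
from h import *
import cv2
s=state();print(s['tcp_pos'],s['tcp_rot'],s['wrist_force'])
np.save("s4.npy",np.r_[s['tcp_pos'],s['tcp_rot']])
w=snapshot("wrist")[:,:,::-1];cv2.imwrite("pics/w4f.png",w)
w=w[20:300,120:520]
cv2.imwrite("pics/w4.png",cv2.resize(np.ascontiguousarray(w),None,fx=2,fy=2,interpolation=cv2.INTER_CUBIC))
```

```text
[0.55629867 0.15981163 0.17946505] [-2.24398797e+00 -2.19864750e+00  1.04035281e-03] [-0.55923873 -1.04195988 -0.97330868]
```

View pics/w4.png

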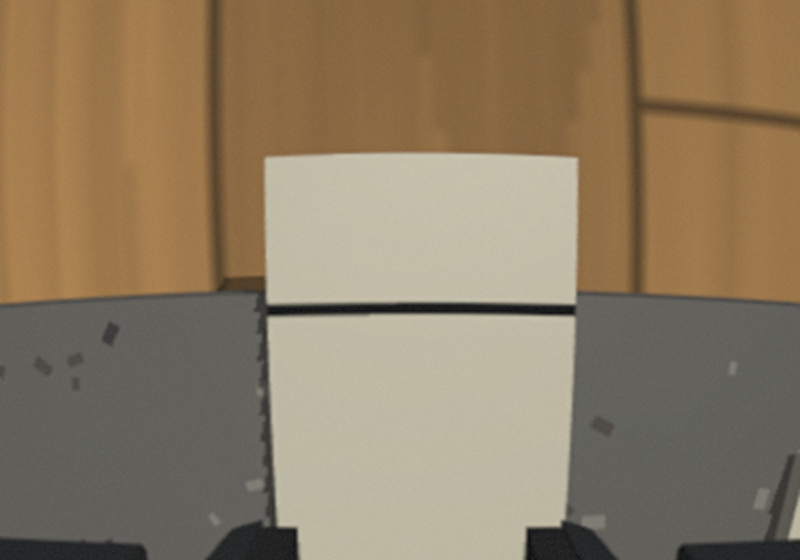

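The close view shows the line centre at (268,310)–(575,310). The slab edge is visible at (245,292) and (582,293), so the line is parallel to it and a few mm inboard.

Run:
```python
from h import *
a=np.load("s4.npy");s=dict(tcp_pos=a[:3],tcp_rot=a[3:])
np.set_printoptions(precision=4,suppress=True)
k=lambda p,z:wristxyz(crop(p,120,20,2),z,s)
e=k([[10,305],[120,297],[245,293],[585,293.5],[690,297],[795,303.5]],.06);l=k([[270,310.5],[420,308.5],[573,310]],.07);n=k([[266,157],[577,158]],.07)
p=np.polyfit(e[:,0],e[:,1],1);q=np.polyfit(l[:,0],l[:,1],1);r=np.polyfit(n[:,0],n[:,1],1)
print(e[:,:2],l[:,:2]);print("slopes deg",np.degrees([p[0],q[0],r[0]]))
print("gap",(np.polyval(p,l[:,0])-l[:,1])*1e3,"end beyond",(n[:,1]-np.polyval(p,n[:,0]))*1e3,"width",np.linalg.norm(l[0]-l[2]),np.linalg.norm(n[0]-n[1]))
```

```text
[[0.4092 0.2158]
 [0.4553 0.2152]
 [0.5013 0.2138]
 [0.6168 0.2113]
 [0.6554 0.2109]
 [0.6984 0.21  ]] [[0.5116 0.2082]
 [0.5604 0.2073]
 [0.6105 0.2065]]
slopes deg [-1.1784 -0.9684 -1.1455]
gap [5.5913 5.4498 5.2294] end beyond [44.7435 44.801 ] width 0.09882276135164654 0.09994642438506464
```

There are 5.3 mm left and the angles match. I'll return to the same contact and finish the push.

>>> drive_tool --motion '[[[0,-6,0,0,0,0],[0,-12,0,0,0,0],[0,-17.5,-2,0,0,0],[0,-17.5,-7,0,0,0],[0,-17.5,-10,0,0,0],[0,-16.5,-10,0,0,0],[0,-15.7,-10,0,0,0],[0,-15.3,-10,0,0,0],[0,-15.1,-10,0,0,0],[0,-14.97,-10,0,0,0]]]'

```text
time_s: 8.2
tcp_pos: [0.5562, 0.0117, 0.0798]
tcp_rot: [2.241, 2.201, -0.0]
wrist_force: [-1.0, -1.9, 0.5]
opening: 0.555
grip_force: 0.7
```

>>> drive_tool --motion '[[[0,0,0,0,0,0],[0,0,0,0,0,0],[0,-1.0,0,0,0,0],[0,-2,1,0,0,0],[0,-2,7,0,0,0],[0,4,10,0,0,0],[0,10,10,0,0,0],[0,15,10,0,0,0],[0,15,10,0,0,0],[0,15,10,0,0,0]]]'

```text
time_s: 9.45
tcp_pos: [0.5564, 0.161, 0.18]
tcp_rot: [2.241, 2.201, -0.0]
wrist_force: [-0.9, 0.6, 0.2]
opening: 0.552
grip_force: 0.0
```

>>> drive_tool --motion '[[[0,0,0,0,0,0],[0,0,0,0,0,0]]]'

```text
time_s: 9.7
tcp_pos: [0.5564, 0.1603, 0.1796]
tcp_rot: [-2.244, -2.198, 0.001]
wrist_force: [0.6, 0.6, 0.9]
opening: 0.548
grip_force: 0.0
```

Run:
```python
from h import *
import cv2
s=state();print(s['tcp_pos'],s['tcp_rot'],s['wrist_force'])
np.save("s5.npy",np.r_[s['tcp_pos'],s['tcp_rot']])
w=snapshot("wrist")[:,:,::-1]
w=w[20:300,120:520]
cv2.imwrite("pics/w5.png",cv2.resize(np.ascontiguousarray(w),None,fx=2,fy=2,interpolation=cv2.INTER_CUBIC))
```

```text
[0.55635074 0.16032893 0.17963159] [-2.24422159e+00 -2.19838115e+00  5.28673134e-04] [0.57631671 0.57945168 0.93189913]
```

View pics/w5.png

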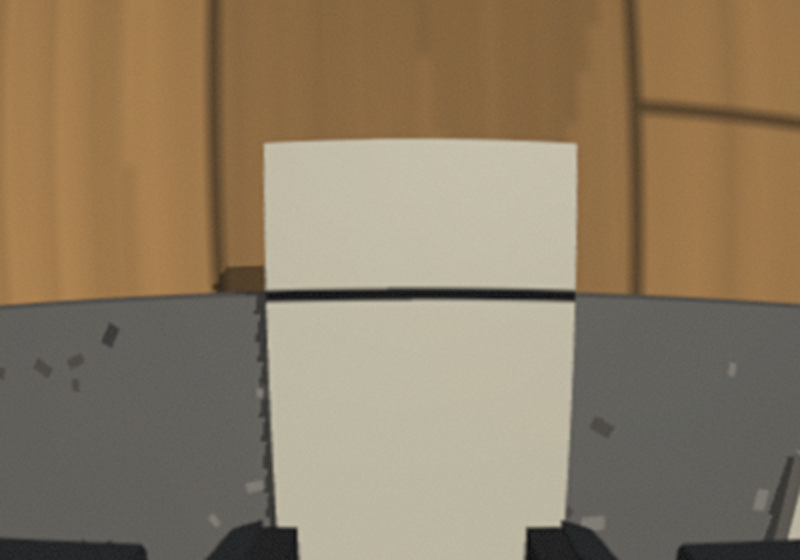

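Run:
```python
from h import *
a=np.load("s5.npy");s=dict(tcp_pos=a[:3],tcp_rot=a[3:])
k=lambda p,z:wristxyz(crop(p,120,20,2),z,s)
e=k([[10,306],[120,298],[245,294],[585,294.5],[690,298],[795,304.5]],.06);l=k([[270,296],[420,293.5],[573,295.5]],.07);n=k([[266,143],[576,144]],.07)
p=np.polyfit(e[:,0],e[:,1],1);q=np.polyfit(l[:,0],l[:,1],1);r=np.polyfit(n[:,0],n[:,1],1)
print("slopes deg",np.degrees([p[0],q[0],r[0]]))
print("gap",(np.polyval(p,l[:,0])-l[:,1])*1e3,"end beyond",(n[:,1]-np.polyval(p,n[:,0]))*1e3,"line y",l[:,1].mean())
```

```text
slopes deg [-1.19135473 -0.97240681 -1.15840357]
gap [0.48278331 0.23631495 0.10543284] end beyond [49.78777869 49.84510268] line y 0.21264223266102592
```

The line is on the edge to within 0.5 mm, with 49.8 mm beyond it and the angle matching. Next I'll press down here, about 50 mm inboard of the line.

>>> drive_tool --motion '[[[0,0,-4,0,0,0],[0,0,-7,0,0,0],[0,0,-8.3,0,0,0],[0,0,-8.7,0,0,0],[0,0,-8.9,0,0,0],[0,0,-9.0,0,0,0],[0,0,-9.0,0,0,0]]]'

```text
time_s: 10.62
tcp_pos: [0.5568, 0.1619, 0.0906]
tcp_rot: [2.242, 2.2, 0.002]
wrist_force: [-0.1, 0.3, 0.3]
opening: 0.555
grip_force: 0.0
```

>>> drive_tool --motion '[[[0,0,-0.1,0,0,0],[0,0,-0.2,0,0,0],[0,0,-0.25,0,0,0],[0,0,-0.3,0,0,0],[0,0,-0.3,0,0,0]]]'

```text
time_s: 11.25
tcp_pos: [0.5563, 0.1617, 0.0874]
tcp_rot: [-2.242, -2.201, 0.0]
wrist_force: [-1.4, -0.9, 5.2]
opening: 0.554
grip_force: 2.7
```

>>> drive_tool --motion '[[[0,0,-0.03,0,0,0],[0,0,-0.05,0,0,0],[0,0,-0.05,0,0,0]]]'

```text
time_s: 11.62
tcp_pos: [0.5563, 0.1617, 0.0874]
tcp_rot: [-2.242, -2.201, 0.0]
wrist_force: [-3.9, -0.9, 8.6]
opening: 0.549
grip_force: 4.2
```

>>> drive_tool --motion '[[[-0.03,0,-0.04,0,0,0],[-0.03,0,-0.08,0,0,0],[-0.03,0,-0.08,0,0,0],[-0.03,0,-0.08,0,0,0]]]'

```text
time_s: 12.12
tcp_pos: [0.5563, 0.1617, 0.0874]
tcp_rot: [2.242, 2.2, 0.0]
wrist_force: [-5.3, -1.4, 13.5]
opening: 0.551
grip_force: 6.1
```

>>> drive_tool --motion '[[[-0.04,0,-0.01,0,0,0],[-0.08,0,-0.02,0,0,0],[-0.08,0,-0.02,0,0,0]]]'

```text
time_s: 12.5
tcp_pos: [0.5562, 0.1618, 0.0874]
tcp_rot: [2.241, 2.2, 0.002]
wrist_force: [-1.9, -1.4, 11.5]
opening: 0.549
grip_force: 5.6
```

Run:
```python
from h import *
import cv2
s=state();print(s['tcp_pos'],s['wrist_force'],s['time_s'])
t=np.mean([snapshot("top").astype(float) for _ in range(4)],0)[:,:,::-1]
c=snapshot("scene")[:,:,::-1];w=snapshot("wrist")[:,:,::-1]
a=cv2.resize(np.ascontiguousarray(t[165:305,230:320]).astype(np.float32),None,fx=3,fy=3)
b=cv2.resize(np.ascontiguousarray(c[180:360,240:440]),None,fx=2.5,fy=2.5,interpolation=cv2.INTER_CUBIC)
o=np.zeros((600,780,3));o[:420,:270]=a;o[:450,270:770]=b
cv2.imwrite("pics/p6.png",np.clip(o,0,255).astype(np.uint8))
print([s2['wrist_force'] for s2 in [state()]])
```

```text
[0.55624306 0.16175228 0.08741917] [-1.88293595 -1.39705048 11.51838567] 12.5
[array([-2.09819036, -1.03501558, 10.71765768])]
```

View pics/p6.png

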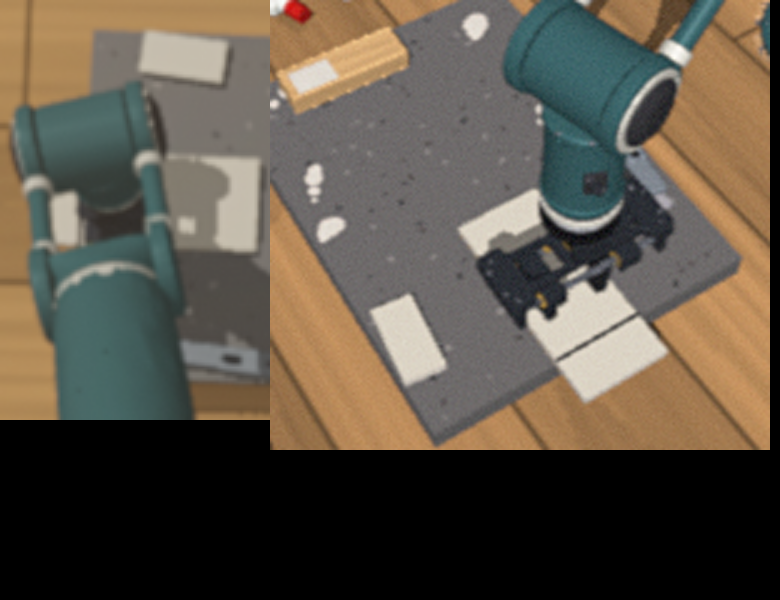

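The line still runs along the edge, with the end jutting out over it and everything else untouched. I'll press a little firmer, then hand in.

>>> drive_tool --motion '[[[-0.02,0,-0.05,0,0,0],[-0.05,0,-0.1,0,0,0],[-0.05,0,-0.1,0,0,0],[-0.05,0,-0.1,0,0,0],[-0.05,0,-0.1,0,0,0]]]'

```text
time_s: 13.42
tcp_pos: [0.5562, 0.1618, 0.0874]
tcp_rot: [2.241, 2.199, 0.003]
wrist_force: [-3.7, -2.1, 15.9]
opening: 0.55
grip_force: 7.9
```

```bash
python3 -c "
from rig import *
print(close_job())"
```

```text
the job is handed in; nothing more can be done
None
```

The strip's scored line lies along the slab's left edge (within about 0.5 mm at the last close measurement, before pressing), with the 50 mm end jutting out square. The job was handed in at about 13.4 s with the fingertips still holding the strip down at about 16 N, well under the 60 N crushing limit.

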